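# Weigh a batch of jars and read the dial with the swing lens

### The job

Weigh the batch: take every amber jar from the mat and stand them all together on the balance's long steel pan, upright along its lengthwise line and spread evenly about the cross line so that the pan hangs level, then swing the reading lens until it is centred over the tip of the dial's pointer and leave it there untouched for a couple of seconds for the reading. When that is done, stand all the jars in the orange tray and swing the lens away until it is centred over the black park dot on the dial; leave the tube rack, the white bottle and the beaker where they are.

Things in the scene. Friction and masses are not known exactly. Their poses are not given: they have to be found in the camera images.
- jar1: closed round amber jar with a white cap, 56 mm diameter and 75 mm tall (straight amber wall up to 56 mm, cap 50 mm wide from 61 mm up), about 0.25 kg (10% either way); stands on the foam mat at the start, or is absent (None) in some starts. Origin: centre of its underside, z up its axis
- jar2: closed round amber jar with a white cap, 56 mm diameter and 75 mm tall (straight amber wall up to 56 mm, cap 50 mm wide from 61 mm up), about 0.25 kg (10% either way); stands on the foam mat at the start, or is absent (None) in some starts. Origin: centre of its underside, z up its axis
- jar3: closed round amber jar with a white cap, 56 mm diameter and 75 mm tall (straight amber wall up to 56 mm, cap 50 mm wide from 61 mm up), about 0.25 kg (10% either way); stands on the foam mat at the start, or is absent (None) in some starts. Origin: centre of its underside, z up its axis
- balance: grey dial balance fixed on the bench (its place and yaw vary). Origin at bench height. Its +x runs from the pan (near the robot) to the dial housing (175 x 200 mm, 65 mm high), z up. The dial's vertical axis is at x = +55 mm, y = 0; the pan's centre is at x = -95 mm, y = 0
- pan_top (a point): centre of the top face of the pan, where an engraved lengthwise line (along y) and a cross line meet: a flat steel plate without rim, 125 mm (x) by 320 mm (y), 4 mm thick, top face about 60 mm above the bench when empty. Axes follow the pan: x across it, y along it, z up. Keep the jars' centres within about 20 mm of the lengthwise line
- pan_drop (a joint): how far the pan has sunk, m: 0 empty, about 5 mm for each jar (spring 490 N/m, stop at 22 mm)
- pan_tilt (a joint): lean of the pan about its x axis, rad: positive when its +y end is up; sprung to 0, 4 N m per rad (one jar alone 70 mm off centre leans it 0.043). It counts as level within 0.025
- pointer_tip (a point): tip of the black pointer on the dial, 80 mm from the dial's axis and 73 mm above the bench. It turns with the load about the dial's vertical axis: empty it stands at -1.5 rad (measured like the loupe joint), and it turns 80 rad per metre of pan drop in the positive sense, so about +0.4 rad per jar
- loupe (a joint): angle of the lens arm about the dial's vertical axis, rad: 0 when it points along the balance's +x, positive counter-clockwise seen from above; range -1.9 to 1.7. Stiff (about 1 N at the post), it stays where it is released
- lens (a point): centre of the reading lens (ring 58 mm across) on the arm, 80 mm from the dial's axis, 115 mm above the bench, clear above dial and pointer
- loupe_post (a point): centre of the top of the upright round black post (14 mm diameter) that moves the lens arm, 115 mm from the dial's axis, on the arm's outer end; its top is 184 mm above the bench and its upper 65 mm are free all round: take it from above, or push it sideways
- park (a point): centre of the black park dot (16 mm) on the dial, 80 mm from the dial's axis, at loupe angle +1.3 rad, 70 mm above the bench
- mat: yellow foam mat fixed on the bench, 300 mm (x) by 190 mm (y), 3 mm thick, to the left or right of the balance; the jars stand on it in a loose row along its x, centres at least 65 mm apart. Origin: centre of its underside
- tray_in (a point): centre of the inner floor of the orange open tray, fixed on the bench at the other side of the balance: outside 290 mm (x) by 140 mm (y), walls 4 mm thick and 22 mm high, floor about 4 mm above the bench; x along it. Room for three jars in a row along x
- tube_rack: orange tube rack with blue-capped tubes, 110 x 210 mm, 143 mm tall, loose bystander on the right. Origin: centre of its underside
- wash_bottle: white bottle, 68 mm diameter, 150 mm tall, loose bystander on the left. Origin: centre of its underside
- beaker: glass beaker, 72 mm across, 85 mm tall, loose bystander beyond the balance. Origin: centre of its underside
Things that resemble listed ones, but are neither listed nor needed, are in the scene too. What is shaped like the jar2 but green or purple is not meant. What is shaped like the jar1 but yellow is not meant.

How it is judged (in metres and radians):
On the way, in this order (a step that is already met when the one before it is completed fails the run):
1. all the jars stand upright and released on the pan, along its lengthwise line, and the pan is level (x of jar1 in the frame of pan_top between -0.03 and 0.03 m and y of jar1 in the frame of pan_top between -0.13 and 0.13 m and z of jar1 in the frame of pan_top between -0.006 and 0.006 m and angle between each of jar1, jar2, jar3's own z axis and vertical below 0.15 rad and contact force between the fingers and jar1 below 0.2 N and x of jar2 in the frame of pan_top between -0.03 and 0.03 m and y of jar2 in the frame of pan_top between -0.13 and 0.13 m and z of jar2 in the frame of pan_top between -0.006 and 0.006 m and contact force between the fingers and jar2 below 0.2 N and x of jar3 in the frame of pan_top between -0.03 and 0.03 m and y of jar3 in the frame of pan_top between -0.13 and 0.13 m and z of jar3 in the frame of pan_top between -0.006 and 0.006 m and contact force between the fingers and jar3 below 0.2 N and value of joint pan_tilt between -0.025 and 0.025 rad), for 0.4 s.
2. with the jars still so on the pan, the lens stands centred over the pointer's tip, untouched (all of step 1 and horizontal distance between lens and pointer_tip below 0.01 m and contact force between the fingers and loupe below 0.1 N and velocity of joint loupe between -0.05 and 0.05 rad/s), for 0.8 s.
At the end, for the whole second after the job is handed in: every jar stands upright and at rest on the floor of the orange tray, the pan is empty (sunk less than 3 mm), and the lens centre is within 12 mm of the park dot, seen from above (x of jar1 in the frame of tray_in between -0.125 and 0.125 m and y of jar1 in the frame of tray_in between -0.042 and 0.042 m and z of jar1 in the frame of tray_in between -0.006 and 0.006 m and angle between each of jar1, jar2, jar3's own z axis and vertical below 0.1 rad and linear speed of each of jar1, jar2, jar3 below 0.02 m/s and x of jar2 in the frame of tray_in between -0.125 and 0.125 m and y of jar2 in the frame of tray_in between -0.042 and 0.042 m and z of jar2 in the frame of tray_in between -0.006 and 0.006 m and x of jar3 in the frame of tray_in between -0.125 and 0.125 m and y of jar3 in the frame of tray_in between -0.042 and 0.042 m and z of jar3 in the frame of tray_in between -0.006 and 0.006 m and horizontal distance between lens and park below 0.012 m and value of joint pan_drop below 0.003 m and velocity of joint loupe between -0.05 and 0.05 rad/s); the robot touches nothing.
It fails at once if the tube rack is displaced by more than 25 mm (distance of tube_rack from where it was at the start of the episode above 0.025 m).
It fails at once if the white bottle is displaced by more than 25 mm (distance of wash_bottle from where it was at the start of the episode above 0.025 m).
It fails at once if the beaker is displaced by more than 25 mm (distance of beaker from where it was at the start of the episode above 0.025 m).
Of jar1, jar2, jar3 only 2 to 3 are there at a start; the rules pass over those that are not, and their reading is None.
At some moment in a run one of jar1, jar2, jar3 may be knocked a few centimetres aside while the robot is not near it.
Once in a run the grip may slacken for a moment while it holds something.
It also fails if it takes over 210 s, if anything falls off the work surface, if the arm or the gripper's body presses on something with over 40 N, if the wrist force passes 120 N, or if a joint passes its speed limit or range.

### The arm

A 6-joint arm with a two-finger parallel gripper is mounted at the origin on the work surface. World frame = base frame: x ahead of the robot, y to its left, z up, the work surface at z = 0. Lengths are in mm, angles in rad, forces in N, time in s.
With the tool pointing down it reaches from about 350 to 775 mm from the base axis. Payload 7.3 kg.
Tool frame: the origin (TCP) lies midway between the tips of the shut fingers; the grasp point (between the pads) lies 19 mm behind it; z points along the fingers, y is the line along which they close (so a half turn about z gives the same grasp; the last joint's range is limited). The gripper opens to 92 mm and grips with 3 to 60 N. Pads are 19 mm wide; open, the fingers measure 130 mm over their backs; the gripper's body (75 mm by 190 mm) begins 47 mm behind the grasp point.
Start: joints at [1.187, 0.342, 1.524, -0, 1.275, -0.146], TCP at [123.656, 510.252, 198.541] pointing down, gripper open.
Joint ranges: [-2.53, 2.53], [-0.77, 2.02], [0.04, 2.7], [-1, 4.14], [0.28, 2.66], [-3.11, 3.11]. Speed limits (rad/s): [2.57, 2.57, 3.14, 3.14, 3.14, 3.14].

### API

Orientations are given as [roll, pitch, yaw] about the fixed x, y, z axes, in that order (R = Rz(yaw) Ry(pitch) Rx(roll)).
In Python, from plant import bot gives the robot as it stands.
- The arm moves only by the tool jog_arm, never from a script. Its arguments are lists of equal length, an entry for each row: "dp": the shift along the tool's x, y, z in m, a list of three; "twist": the turn about the tool's z in degrees. A call has 1 to 10 rows; each row shifts and turns the commanded pose from where the row before left it, along the tool's axes as they then stand; what a row does not reach is not made up. A row lasts 1/8 s, in which the tool goes at most 62.5 mm and 10.7 degrees, less where a joint would pass 70% of its speed; a pose out of reach is approached as far as the arm can. A call is refused whole if a number of a shift passes 0.0625 or a number of a turn 10.7, either way. A call with a gripper value outside its range is refused whole. "jaw" is the finger opening in m, from 0 to 0.0918, set as the call begins (left out, the last holds). The fingers move at their own pace and stop on an object; the grip force is fixed at half the most. Time passes only in rows, so rows that do not move let the fingers close. It gives the time, the measured TCP pose, the force, the opening and the grip force at its end, in the units of the state.
- bot.get_obs(): the state, without advancing time (a new reading comes with each control period).
- bot.capture(name): name is "scene" or "top" or "wrist"; returns the picture (480x640x3 uint8, blue, green, red); there is no depth.
- bot.camera_params(name): a dict with "fx", "fy", "cx", "cy" (pixels), "R" (3x3) and "t" (3): a world point X has camera coordinates R X + t. Camera axes: x right, y down, z forward; pixel columns grow to the right and rows downward; lengths in mm; the calibration is good to about 2 mm. A picture is of the moment at which its call begins: read the wrist's pose just before it. camera_params takes no time and is no camera call; for the wrist camera it gives the pose at the moment of the call.
- bot.close_job(): hands the job in; it is judged then, once.
Trained networks look in the newest picture that a camera, given by its name, has taken for a name from the list of things; names that differ only in an ending like _2 or _b are one class to them, and where a whole thing is asked for, a point or a joint stands for the part that bears it (a point fixed in the world has none). Each returns a list of dicts, best first, with "confidence" (0 to 1); they miss things now and then, are a little off and sometimes report something else, mostly with a low value. They report only what shows in the picture. A call takes as long as a camera call. They do not tell look-alikes from the thing itself.
- bot.find_in(camera, label): "bbox" ([centre column, centre row, width, height] in pixels, round what is visible of it).
- bot.masks_of(camera, label): "pixels" (480x640 bool, what is visible of it) and "bbox" ([centre column, centre row, width, height] in pixels, round what is visible of it).
The state is a dict: "time": time; "joint_positions": joint angles; "dq": joint speeds; "tau": joint torques, N m; "tool_pos": TCP position; "tcp_rot": TCP orientation; "contact_force": force on the tool from outside, world axes, zero at the start; "moment": the same for the moment, N m; "grip_width": finger opening in mm; "finger_force": force on a finger pad.
Only numpy, scipy, OpenCV 4.12 (cv2) and the standard library are available. Lean on these libraries where they do the work, as an engineer would, in place of code of your own. Each camera call takes 0.05 s, during which the arm holds its last target. There are 200 camera calls.

## Working session

There is one attempt and no reset: what is moved stays moved. The work goes in short steps, Python scripts to look and compute and a tool call to move; the robot and the scene stay as the last step left them, time stands still between calls to the robot, and variables do not carry over. Pictures are saved under pics/ and viewed, at most 14 in all, crops included, and the job is handed in when it is done.

Besides the shell and the picture viewer there is one more tool, called as name(argument=value, ...) on one line, values as JSON. jog_arm: Moves the arm, as the interface text tells. Its arguments: {"type":"object","properties":{"dp":{"type":"array"},"twist":{"type":"array"},"jaw":{"type":"number"}},"required":["dp","twist"]}

```bash
ls; mkdir -p pics; python3 - <<'E'
from plant import bot
import cv2
print(bot.get_obs())
for n in("scene","top"):
    im=bot.capture(n); cv2.imwrite(f"pics/{n}0.png",im)
    p=bot.camera_params(n); print(n,p)
    for l in("jar1","balance","mat","tray_in","loupe","pan_top"):
        try: print(l,[(round(d["confidence"],2),[round(float(v)) for v in d["bbox"]]) for d in bot.find_in(n,l)])
        except Exception as e: print(l,e)
E
```

```text
pics
{'time': 0.0, 'joint_positions': array([ 1.18698953e+00,  3.42723237e-01,  1.52506999e+00, -2.80569757e-05,
        1.27538688e+00, -1.46025862e-01]), 'dq': array([-2.84000247e-05,  4.61421171e-04, -8.58523937e-04, -7.75647405e-04,
       -9.31234699e-05,  1.48018437e-03]), 'tau': array([-3.74082538e-04, -4.31237340e+01, -2.44224000e+01,  7.17547699e-02,
        5.59571455e-02, -7.32491162e-05]), 'tool_pos': array([123.4831252 , 509.78338986, 197.82624639]), 'tcp_rot': array([-3.14001818e+00, -2.04444110e-04,  2.90381975e+00]), 'contact_force': array([0.03846892, 0.32261494, 0.27710337]), 'moment': array([0.01859774, 0.01312864, 0.00216365]), 'finger_force': 0.0, 'grip_width': 91.94988851045336}
scene {'fx': 438.6929467209675, 'fy': 438.6929467209675, 'cx': 321.3579033505236, 'cy': 239.92902770751502, 'R': array([[ 0.14244002,  0.98979735, -0.00347161],
       [ 0.83841392, -0.12251742, -0.53108529],
       [-0.52609214,  0.07273715, -0.84731126]]), 't': array([ -76.72945901, -375.36925738, 1718.01837071])}
jar1 [(0.9, [209, 290, 24, 23]), (0.83, [274, 281, 19, 26]), (0.77, [217
[... 460 characters left out ...]
1,  6.69699860e-04],
       [-9.84245126e-01,  9.62479313e-03, -1.76547150e-01],
       [ 1.76532016e-01, -2.40670127e-03, -9.84291956e-01]]), 't': array([  -8.48658028,  524.59151372, 1503.93071977])}
jar1 [(0.98, [414, 325, 24, 18]), (0.9, [446, 210, 22, 26]), (0.81, [371, 212, 19, 20]), (0.63, [436, 243, 27, 28]), (0.63, [465, 335, 27, 15]), (0.62, [433, 268, 25, 22])]
balance [(0.95, [308, 226, 119, 126])]
mat [(0.95, [436, 244, 78, 116])]
tray_in [(0.98, [189, 254, 60, 105])]
loupe [(0.57, [293, 187, 35, 53]), (0.23, [304, 227, 122, 132])]
pan_top [(0.74, [437, 243, 25, 24]), (0.65, [295, 187, 31, 47]), (0.61, [306, 264, 123, 46]), (0.55, [290, 151, 32, 32]), (0.43, [105, 256, 40, 33])]
```

```bash
python3 - <<'E'
import cv2
im=cv2.imread("pics/top0.png")
cv2.imwrite("pics/t0c.png",cv2.resize(im[110:380,60:500],(800,491),interpolation=cv2.INTER_CUBIC))
E
```

```text
(no output)
```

View pics/t0c.png

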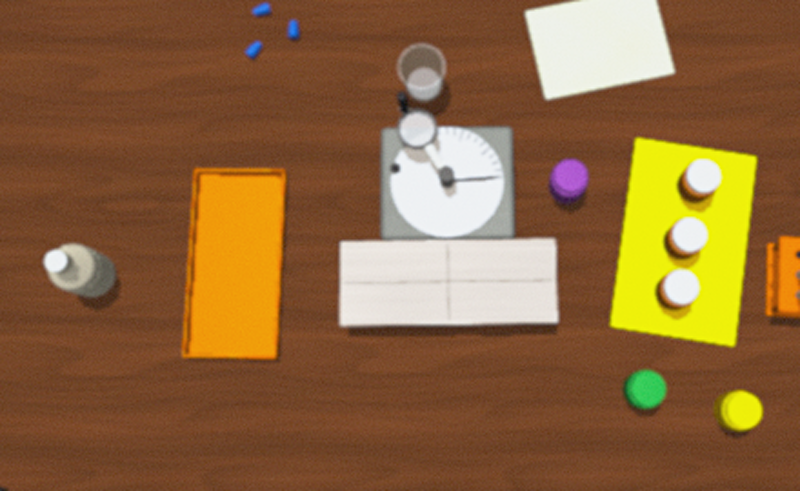

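View pics/scene0.png

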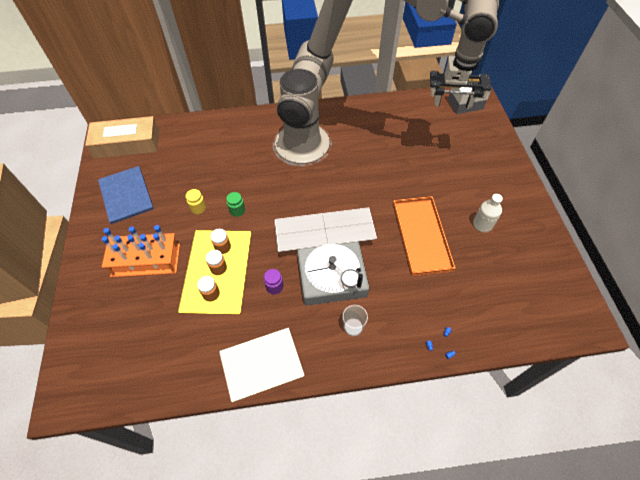

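Top picture: three amber jars with white caps stand on the yellow mat (crop 703,178 / 690,237 / 681,288, i.e. full-picture 446,208 / 439,240 / 434,268). The look-alikes are purple (570,180), green (646,389) and yellow (741,411). In the same crop the pan centre is at 448,281, the lens at 417,128, the park dot at 395,168, the pointer tip at 497,178, the beaker at 421,65 and the tray at 235,263.

```bash
cat > h.py <<'E'
import numpy as np, cv2
from plant import bot
def ray(p,uv):
    d=p["R"].T@np.array([(uv[0]-p["cx"])/p["fx"],(uv[1]-p["cy"])/p["fy"],1.]); return -p["R"].T@p["t"],d
def plane(p,uv,z):
    c,d=ray(p,uv); return (c+d*(z-c[2])/d[2])
def proj(p,X):
    c=p["R"]@np.asarray(X,float)+p["t"]; return np.array([p["fx"]*c[0]/c[2]+p["cx"],p["fy"]*c[1]/c[2]+p["cy"]])
def tri(obs):
    A=np.zeros((3,3));b=np.zeros(3)
    for p,uv in obs:
        c,d=ray(p,uv); d=d/np.linalg.norm(d); M=np.eye(3)-np.outer(d,d); A+=M;b+=M@c
    return np.linalg.solve(A,b)
def blobs(mask,amin):
    n,l,s,c=cv2.connectedComponentsWithStats(mask.astype(np.uint8)); return [(c[i],s[i],l==i) for i in range(1,n) if s[i][4]>=amin]
E
python3 - <<'E'
from h import *
np.set_printoptions(precision=1,suppress=True)
T,S=cv2.imread("pics/top0.png"),cv2.imread("pics/scene0.png")
pt,ps=bot.camera_params("top"),bot.camera_params("scene")
ht,hs=cv2.cvtColor(T,40),cv2.cvtColor(S,40)
def caps(h,box):
    x0,y0,x1,y1=box; m=np.zeros(h.shape[:2],bool); m[y0:y1,x0:x1]=((h[...,1]<60)&(h[...,2]>170))[y0:y1,x0:x1]
    return sorted([b[0] for b in blobs(m,40)],key=lambda c:c[1])
ct=caps(ht,(395,185,480,300)); cs=caps(hs,(190,230,245,310))[::-1]
print(ct,cs)
for a,b in zip(ct,cs): print("jar",tri([(pt,a),(ps,b)]),plane(pt,a,76)[:2])
# pan, tray, mat
def quad(m):
    b=max(blobs(m,200),key=lambda b:b[1][4]); cn=cv2.findContours(b[2].astype(np.uint8),0,1)[0][0]; return cv2.boxPoints(cv2.minAreaRect(cn))
m=(ht[...,1]<60)&(ht[...,2]>170); m[:241]=0; m[300:]=0; m[:,:230]=0; m[:,390:]=0
q=quad(m); W=np.array([plane(pt,c,60) for c in q]); print("pan",q.tolist(),W,W.mean(0),[np.linalg.norm(W[i]-W[i-1]) for i in range(4)])
m=(hs[...,1]<60)&(hs[...,2]>150); m[:205]=0; m[252:]=0; m[:,:270]=0; m[:,380:]=0
b=max(blobs(m,200),key=lambda b:b[1][4]); print("pan scene mask c",b[0],"proj",proj(ps,W.mean(0)))
m=(ht[...,0]>5)&(ht[...,0]<20)&(ht[...,1]>200)&(ht[...,2]>150); m[:,250:]=0
q=quad(m); W=np.array([plane(pt,c,15) for c in q]); print("tray",q.tolist(),W,W.mean(0),[np.linalg.norm(W[i]-W[i-1]) for i in range(4)])
def full(c): return np.array([c[0]/1.818+60,c[1]/1.818+110])
hub=full((447,176)); print("hub z70",plane(pt,hub,75)); 
for n,c,z in(("lens",(417,128),115),("post",(403,99),184),("park",(395,168),70),("tip",(498,178),73),("beaker",(421,65),85)): print(n,plane(pt,full(c),z))
E
```

```text
[array([446.5, 206.4]), array([438.9, 238.7]), array([434.3, 267.5])] [array([205.4, 283.4]), array([213.6, 256.8]), array([218. , 235.7])]
jar [ 599.2 -358.1   76.8] [ 599.3 -357.9]
jar [ 510.3 -333.    77.1] [ 510.5 -333. ]
jar [ 432.9 -317.7   75.5] [ 432.9 -316.9]
pan [[246.460693359375, 242.1593017578125], [365.62066650390625, 240.7574462890625], [366.169677734375, 287.42156982421875], [247.00970458984375, 288.82342529296875]] [[ 508.9  186.1   60. ]
 [ 509.6 -137.2   60. ]
 [ 383.  -135.6   60. ]
 [ 382.4  183.    60. ]] [446.   24.1  60. ] [np.float64(126.58807038043365), np.float64(323.3385522854081), np.float64(126.6429037240734), np.float64(318.631043782707)]
pan scene mask c [325.3 231.1] proj [324.5 228.8]
tray [[159.40151977539062, 305.9700927734375], [164.71322631835938, 199.73565673828125], [216.93267822265625, 202.34661865234375], [211.6209716796875, 308.5810546875]] [[341.7 427.9  15. ]
 [640.7 424.9  15. ]
 [631.7 276.9  15. ]
 [333.2 284.8  15. ]] [486.9 353.7  15. ] [np.float64(143.362816036459), np.float64(298.9904311842831), np.float64(148.25772386058964), np.float64(298.55807196481004)]
hub z70 [602.2  24.1  75. ]
lens [665.5  66.8 115. ]
post [688.2  82.8 184. ]
park [616.5 102.2  70. ]
tip [598.9 -52.1  73. ]
beaker [772.6  62.2  85. ]
```

Caps triangulate to z≈76–77, which agrees with the text. Three amber jars stand on the mat at (599,-358), (510,-333) and (433,-318). The pan centre is at (446,24), the balance yaw is about 0, and the hub is near (598,24). I'm moving now.

jog_arm(dp=[[0,0,0],[0,0,0],[-0.0346,-0.045,0],[-0.0346,-0.045,0],[-0.0346,-0.045,0],[-0.0346,-0.045,0],[-0.0346,-0.045,0],[-0.0346,-0.045,0],[-0.0346,-0.045,0],[-0.0346,-0.045,0]], twist=[-6.8,-6.8,0,0,0,0,0,0,0,0], jaw=0.0918)

```text
time: 1.95
tool_pos: [401.3, 148.5, 198.8]
tcp_rot: [3.141, 0.001, 3.141]
contact_force: [0.3, 0.5, -0.2]
grip_width: 92.1
finger_force: 0.0
```

jog_arm(dp=[[-0.006,-0.0586,0],[-0.006,-0.0586,0],[-0.006,-0.0586,0],[-0.006,-0.0586,0],[-0.006,-0.0586,0],[-0.006,-0.0586,0],[-0.006,-0.0586,0],[0,0,0],[0,0,0]], twist=[0,0,0,0,0,0,0,0,0])

```text
time: 3.08
tool_pos: [441.8, -259.5, 198.2]
tcp_rot: [3.14, -0.001, 3.141]
contact_force: [-0.9, -0.1, 0.7]
grip_width: 91.9
finger_force: 0.0
```

```bash
python3 - <<'E'
from h import *
np.set_printoptions(precision=1,suppress=True)
p=bot.camera_params("wrist"); im=bot.capture("wrist"); cv2.imwrite("pics/w1.png",im)
print("cam at",-p["R"].T@p["t"],"axis",p["R"][2])
for X in((599,-358,76),(510,-333,76),(433,-318,76)): print(proj(p,X))
E
```

```text
cam at [ 368.3 -259.9  385.5] axis [ 0.3  0.  -1. ]
[220.4 373.6]
[239.8 293.3]
[251.4 213.9]
```

View pics/w1.png

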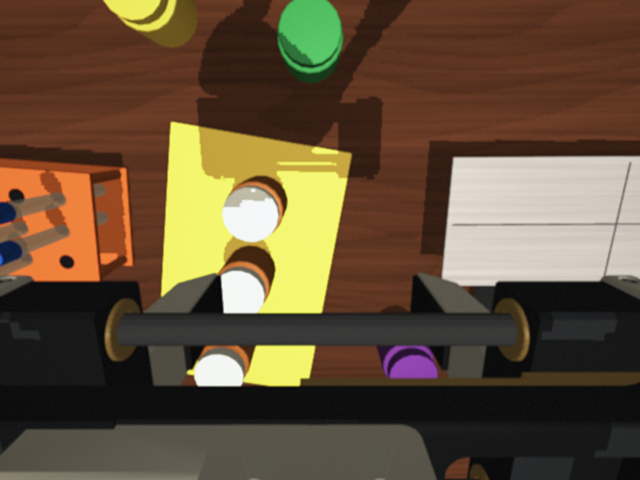

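The wrist picture shows amber sides under the white caps at (251,214), (243,292) and (219,370), matching the predictions. Purple is at (410,365), green at (310,38) and yellow at (165,10). The rack's right edge, at about (130,165–265), needs a clearance check.

```bash
python3 - <<'E'
from h import *
np.set_printoptions(precision=1,suppress=True)
p=bot.camera_params("wrist"); 
for z in(0,70,143):
  print(z,[plane(p,c,z)[:2] for c in((128,168),(132,265),(100,280),(100,188))])
pt=bot.camera_params("top"); T=cv2.imread("pics/top0.png"); h=cv2.cvtColor(T,40)
m=(h[...,0]>5)&(h[...,0]<20)&(h[...,1]>200)&(h[...,2]>120); m[:,:460]=0
for b in blobs(m,30): print(b[1], [plane(pt,c,z)[:2] for z in(5,70) for c in((b[1][0],b[1][1]),(b[1][0],b[1][1]+b[1][3]))])
E
```

```text
0 [array([ 398.9, -462.1]), array([ 509.6, -473.3]), array([ 528.3, -513.5]), array([ 420.4, -495.7])]
70 [array([ 393.4, -425.3]), array([ 484. , -434.5]), array([ 499.3, -467.3]), array([ 411. , -452.8])]
143 [array([ 387.6, -386.9]), array([ 457.3, -394. ]), array([ 469. , -419.3]), array([ 401.1, -408.1])]
[ 480  239   89   49 2464] [array([ 520.9, -464. ]), array([ 383.1, -455.7]), array([ 509.7, -445.1]), array([ 377.6, -437.2])]
[556 243  12  18 157] [array([ 507.4, -677. ]), array([ 456.4, -672.7]), array([ 496.8, -649.3]), array([ 447.9, -645.2])]
[543 253  12   7  50] [array([ 479.4, -638.2]), array([ 459.6, -636.6]), array([ 469.9, -612.1]), array([ 451. , -610.6])]
```

jog_arm(dp=[[0.009,-0.058,0],[0,0,0.05],[0,0,0.05],[0,0,0.05],[0,0,0.022],[0,0,0],[0,0,0]], twist=[0,0,0,0,0,0,0])

```text
time: 4.0
tool_pos: [434.1, -317.9, 27.9]
tcp_rot: [-3.14, 0.002, -3.141]
contact_force: [0.7, 0.4, -0.0]
grip_width: 92.1
finger_force: 0.0
```

jog_arm(dp=[[0,0,0],[0,0,0],[0,0,0],[0,0,0],[0,0,0]], twist=[0,0,0,0,0], jaw=0.03)

```text
time: 4.62
tool_pos: [433.2, -318.3, 26.7]
tcp_rot: [-3.141, 0.0, 3.141]
contact_force: [-0.3, -0.9, 1.9]
grip_width: 54.4
finger_force: 30.0
```

jog_arm(dp=[[0,0,-0.03],[0,0,-0.05],[0,0,-0.044],[0,0,0],[0,0,0],[0,0,0],[0,0,0],[0,0,0],[0,0,0]], twist=[0,10,10,10,10,10,10,10,10])

```text
time: 5.75
tool_pos: [432.7, -317.6, 149.8]
tcp_rot: [-3.141, -0.002, 1.739]
contact_force: [-0.2, 0.8, -3.2]
grip_width: 54.4
finger_force: 30.0
```

jog_arm(dp=[[0,0,0],[0.04,0.002,0],[0.057,0.002,0],[0.057,0.002,0],[0.057,0.002,0],[0.057,0.002,0],[0.045,0.002,0],[0.03,0.001,0],[0,0,0],[0,0,0]], twist=[10,0,0,0,0,0,0,0,0,0])

```text
time: 7.0
tool_pos: [446.0, 24.6, 150.2]
tcp_rot: [-3.141, 0.0, 1.571]
contact_force: [-0.2, -0.9, -2.2]
grip_width: 54.4
finger_force: 30.0
```

jog_arm(dp=[[0,0,0.035],[0,0,0.023],[0,0,0.006],[0,0,0.004],[0,0,0.003],[0,0,0],[0,0,0]], twist=[0,0,0,0,0,0,0])

```text
time: 7.88
tool_pos: [446.7, 24.8, 80.1]
tcp_rot: [3.14, 0.0, 1.57]
contact_force: [0.1, -0.7, -0.9]
grip_width: 54.1
finger_force: 30.0
```

jog_arm(dp=[[0,0,0],[0,0,0],[0,0,0],[0,0,-0.02],[0,0,-0.04],[0,0,-0.05]], twist=[0,0,0,0,0,0], jaw=0.072)

```text
time: 8.62
tool_pos: [445.6, 25.0, 190.1]
tcp_rot: [-3.14, -0.0, 1.57]
contact_force: [2.0, -0.1, 0.5]
grip_width: 72.0
finger_force: 0.0
```

jog_arm(dp=[[-0.0595,0.0107,0],[-0.0595,0.0107,0],[-0.0595,0.0107,0],[-0.0595,0.0107,0],[-0.0595,0.0107,0],[-0.0595,0.0107,0],[0,0,0],[0,0,0],[0,0,0]], twist=[0,0,0,0,0,0,-10,-10,-10], jaw=0.0918)

```text
time: 9.75
tool_pos: [510.2, -332.2, 189.1]
tcp_rot: [-3.142, -0.001, 2.099]
contact_force: [-0.0, -0.8, -0.9]
grip_width: 91.6
finger_force: 0.0
```

jog_arm(dp=[[0,0,0],[0,0,0],[0,0,0],[0,0,0],[0,0,0],[0,0,0]], twist=[-10,-10,-10,-10,-10,-10])

```text
time: 10.5
tool_pos: [510.2, -332.0, 189.3]
tcp_rot: [3.141, -0.0, -3.136]
contact_force: [0.1, 0.8, 0.2]
grip_width: 91.7
finger_force: 0.0
```

```bash
cat >> h.py <<'E'
def caps(name,boxes,tag=None):
    """white cap centroids and areas near predicted world points (cap centres at given xyz)"""
    p=bot.camera_params(name); im=bot.capture(name)
    if tag: cv2.imwrite(f"pics/{tag}.png",im)
    h=cv2.cvtColor(im,40); m=(h[...,1]<60)&(h[...,2]>150); out=[]
    for X,r in boxes:
        u=proj(p,X); mm=np.zeros(m.shape,bool); y,x=int(u[1]),int(u[0]); mm[max(0,y-r):y+r,max(0,x-r):x+r]=m[max(0,y-r):y+r,max(0,x-r):x+r]
        out.append([(b[0].round(1),b[1][4],plane(p,b[0],X[2])[:2].round(1)) for b in blobs(mm,40)])
    return p,out
E
python3 - <<'E'
from h import *
for n in("top","wrist"):
    p,o=caps(n,[((599,-358,76),30 if n=="top" else 45),((510,-333,76),30 if n=="top" else 45)],n+"2"); print(n,o)
E
```

```text
top [[(array([465.9, 182.9]), np.int32(151), array([ 664.8, -414. ])), (array([472.1, 192.4]), np.int32(121), array([ 637.8, -429.5])), (array([445.7, 204.7]), np.int32(197), array([ 604.2, -355.8])), (array([433.1, 228.3]), np.int32(295), array([ 539.2, -318.8]))], [(array([445.3, 210.5]), np.int32(50), array([ 588.1, -353.9])), (array([438.1, 249. ]), np.int32(1736), array([ 482.7, -329.4]))]]
wrist [[(array([286.2, 304.5]), np.int32(745), array([ 586.4, -359.9]))], [(array([314. , 226.1]), np.int32(2482), array([ 510.7, -334.6]))]]
```

jog_arm(dp=[[0,-0.002,0.05],[0,0,0.055],[0,0,0.045],[0,0,0.013],[0,0,0],[0,0,0]], twist=[0,0,0,0,0,0])

```text
time: 11.35
tool_pos: [511.5, -335.1, 28.6]
tcp_rot: [-3.139, 0.003, 3.14]
contact_force: [0.3, 0.2, -0.0]
grip_width: 92.0
finger_force: 0.0
```

jog_arm(dp=[[0,0,0],[0,0,0],[0,0,0],[0,0,0],[0,0,0]], twist=[0,0,0,0,0], jaw=0.03)

```text
time: 11.98
tool_pos: [510.3, -334.2, 26.6]
tcp_rot: [-3.141, 0.0, 3.141]
contact_force: [0.4, 0.8, 1.4]
grip_width: 54.3
finger_force: 30.0
```

jog_arm(dp=[[0,0,-0.03],[0,0,-0.05],[0,0,-0.044],[0,0,-0.02],[0,0,0],[0,0,0],[0,0,0],[0,0,0],[0,0,0],[0,0,0]], twist=[0,10,10,10,10,10,10,10,10,10])

```text
time: 13.22
tool_pos: [509.9, -333.8, 169.8]
tcp_rot: [-3.14, -0.001, 1.565]
contact_force: [0.1, -0.0, -2.6]
grip_width: 54.4
finger_force: 30.0
```

jog_arm(dp=[[0.036,-0.0107,0],[0.05,-0.0107,0],[0.055,-0.0107,0],[0.055,-0.0107,0],[0.05,-0.0107,0],[0.03,-0.0107,0],[0,0,0.02],[0,0,0],[0,0,0]], twist=[0,0,0,0,0,0,0,0,0])

```text
time: 14.35
tool_pos: [446.4, -58.4, 150.8]
tcp_rot: [3.142, -0.0, 1.57]
contact_force: [0.2, -0.4, -1.1]
grip_width: 54.3
finger_force: 30.0
```

jog_arm(dp=[[0,0,0.04],[0,0,0.025],[0,0,0.006],[0,0,0.004],[0,0,0.003],[0,0,0.002],[0,0,0],[0,0,0]], twist=[0,0,0,0,0,0,0,0])

```text
time: 15.35
tool_pos: [446.8, -58.3, 71.0]
tcp_rot: [3.14, 0.0, 1.57]
contact_force: [0.6, -1.9, -0.1]
grip_width: 54.4
finger_force: 30.0
```

Force is about 0, so the pan carries the jar. I'll release and go back for the third.

jog_arm(dp=[[0,0,0],[0,0,0],[0,0,0],[0,0,-0.02],[0,0,-0.045],[0,0,-0.055]], twist=[0,0,0,0,0,0], jaw=0.072)

```text
time: 16.1
tool_pos: [445.4, -57.8, 191.1]
tcp_rot: [-3.139, -0.001, 1.57]
contact_force: [1.7, -0.9, -0.2]
grip_width: 72.0
finger_force: 0.0
```

jog_arm(dp=[[-0.043,0.02,0],[-0.05,0.0225,0],[-0.05,0.0225,0],[-0.05,0.0225,0],[-0.05,0.0225,0],[-0.05,0.0225,0],[-0.007,0.0205,0],[0,0,0],[0,0,0],[0,0,0]], twist=[0,0,0,0,0,0,0,-10,-10,-10], jaw=0.0918)

```text
time: 17.35
tool_pos: [599.0, -358.0, 189.9]
tcp_rot: [-3.141, -0.001, 2.1]
contact_force: [-0.0, 0.2, -1.3]
grip_width: 91.7
finger_force: 0.0
```

jog_arm(dp=[[0,0,0],[0,0,0],[0,0,0],[0,0,0],[0,0,0],[0,0,0]], twist=[-10,-10,-10,-10,-10,-10])

```text
time: 18.1
tool_pos: [599.0, -357.9, 190.0]
tcp_rot: [3.141, -0.001, -3.136]
contact_force: [0.6, -0.3, -0.1]
grip_width: 91.4
finger_force: 0.0
```

```bash
python3 - <<'E'
from h import *
p,o=caps("wrist",[((599,-358,76),70)],"w3"); print(o)
bot.capture("scene"); ps=bot.camera_params("scene"); print([(round(d["confidence"],2),[round(float(v)) for v in d["bbox"]]) for d in bot.find_in("scene","jar1")], [proj(ps,X) for X in((599,-358,40),(446,24,92),(446,-58,90))])
E
```

```text
[[(array([315., 226.]), np.int32(2476), array([ 599.3, -359.6]))]]
[(0.92, [301, 225, 16, 26]), (0.9, [276, 282, 20, 23]), (0.88, [210, 291, 23, 24]), (0.79, [323, 224, 15, 24]), (0.74, [198, 201, 16, 23]), (0.69, [236, 204, 13, 24])] [array([208.36741565, 288.75143985]), array([324.54856664, 223.33217949]), array([299.18038675, 226.75536216])]
```

jog_arm(dp=[[0,-0.0015,0.05],[0,0,0.055],[0,0,0.045],[0,0,0.014],[0,0,0],[0,0,0]], twist=[0,0,0,0,0,0])

```text
time: 19.0
tool_pos: [600.4, -360.6, 29.1]
tcp_rot: [-3.139, 0.003, 3.14]
contact_force: [0.2, 1.0, 1.2]
grip_width: 91.8
finger_force: 0.0
```

jog_arm(dp=[[0,0,0],[0,0,0],[0,0,0],[0,0,0],[0,0,0]], twist=[0,0,0,0,0], jaw=0.03)

```text
time: 19.62
tool_pos: [599.1, -359.5, 26.6]
tcp_rot: [3.141, 0.0, 3.141]
contact_force: [0.1, 0.5, 1.6]
grip_width: 54.6
finger_force: 30.0
```

jog_arm(dp=[[0,0,-0.03],[0,0,-0.05],[0,0,-0.05],[0,0,-0.034],[0,0,0],[0,0,0],[0,0,0],[0,0,0],[0,0,0],[0,0,0]], twist=[0,10,10,10,10,10,10,10,10,10])

```text
time: 20.88
tool_pos: [598.7, -359.5, 189.6]
tcp_rot: [-3.14, -0.001, 1.565]
contact_force: [0.5, -0.0, -2.7]
grip_width: 54.4
finger_force: 30.0
```

jog_arm(dp=[[0.036,-0.013,0],[0.05,-0.0175,0],[0.055,-0.0175,0],[0.055,-0.0175,0],[0.055,-0.0175,0],[0.055,-0.0175,0],[0.055,-0.0175,0],[0.055,-0.0175,0],[0.048,-0.0175,0],[0,0,0]], twist=[0,0,0,0,0,0,0,0,0,0])

```text
time: 22.12
tool_pos: [444.6, 107.1, 190.4]
tcp_rot: [-3.141, -0.001, 1.575]
contact_force: [1.2, 0.4, -2.8]
grip_width: 54.4
finger_force: 30.0
```

jog_arm(dp=[[-0.001,0.0015,0.03],[0,0,0.04],[0,0,0.025],[0,0,0.01],[0,0,0.005],[0,0,0.004],[0,0,0.004],[0,0,0.003],[0,0,0],[0,0,0]], twist=[0,0,0,0,0,0,0,0,0,0])

```text
time: 23.38
tool_pos: [448.2, 103.5, 69.8]
tcp_rot: [3.141, -0.0, 1.57]
contact_force: [1.4, -1.0, -0.1]
grip_width: 54.1
finger_force: 30.0
```

jog_arm(dp=[[0,0,0],[0,0,0],[0,0,0],[0,0,-0.02],[0,0,-0.05],[0,0,-0.06],[0,0,-0.04],[0,0,0]], twist=[0,0,0,0,0,0,0,0], jaw=0.072)

```text
time: 24.38
tool_pos: [449.4, 103.6, 242.6]
tcp_rot: [3.135, -0.001, 1.57]
contact_force: [-0.7, -0.0, -1.0]
grip_width: 71.8
finger_force: 0.0
```

jog_arm(dp=[[0,0.05,0],[0,0.055,0],[0,0.055,0],[0,0,0],[0,0,0],[0,0,0],[0,0,0],[0,0,0],[0,0,0],[0,0,0]], twist=[-10,-10,-10,-10,-10,-10,-10,-10,-10,0])

```text
time: 25.62
tool_pos: [603.1, 131.7, 237.9]
tcp_rot: [-3.141, -0.003, 3.14]
contact_force: [-0.9, -1.0, -0.4]
grip_width: 71.6
finger_force: 0.0
```

```bash
python3 - <<'E'
from h import *
o=bot.get_obs(); print(o["tool_pos"],o["tcp_rot"],o["time"])
im=bot.capture("wrist"); cv2.imwrite("pics/w4.png",im)
p=bot.camera_params("wrist")
t=bot.capture("top"); cv2.imwrite("pics/t4.png",t)
bot.capture("scene"); ps=bot.camera_params("scene"); print([(round(d["confidence"],2),[round(float(v)) for v in d["bbox"]]) for d in bot.find_in("scene","jar1")])
a=im; b=cv2.resize(t[140:300,200:420],(640,465),interpolation=2)
cv2.imwrite("pics/v4.png",cv2.resize(np.hstack([a[:465],b]),(800,291)))
E
```

```text
[603.09525238 131.65237297 237.93040181] [-3.14145297e+00 -2.55572260e-03  3.13956308e+00] 25.625
[(0.9, [299, 227, 17, 28]), (0.84, [235, 205, 14, 25]), (0.72, [195, 201, 19, 22]), (0.61, [324, 225, 16, 22]), (0.61, [275, 280, 17, 23]), (0.53, [348, 232, 20, 8]), (0.28, [488, 212, 24, 36])]
```

View pics/v4.png

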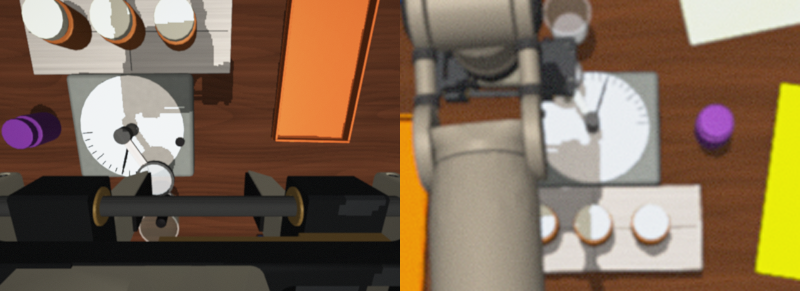

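The left wrist view shows all three jars upright on the pan, with the pointer running from the hub at about (123,135) to (127,175). The lens is at (157,178), the post at (162,222) and the beaker at (160,225). I'll measure from an enlarged crop.

```bash
python3 - <<'E'
import cv2
im=cv2.imread("pics/w4.png"); cv2.imwrite("pics/w4c.png",cv2.resize(im[100:400,100:340],None,fx=2,fy=2,interpolation=2))
E
```

```text
(no output)
```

View pics/w4c.png

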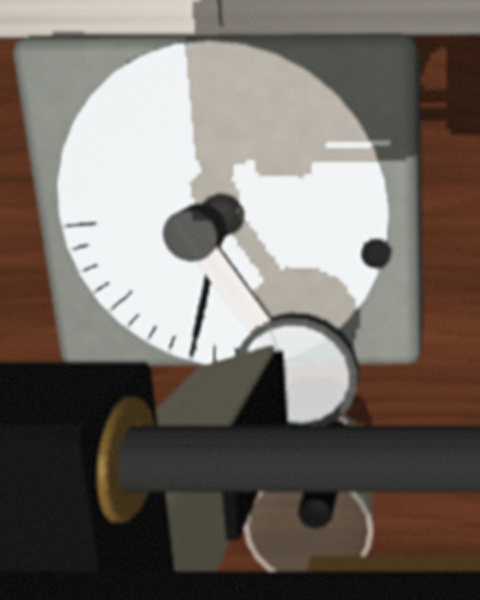

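The crop shows the pointer tip at crop (194,355), the lens at (300,370), the post top at (316,512), the park dot at (376,254) and the hub top at (192,232).

```bash
python3 - <<'E'
from h import *
np.set_printoptions(precision=3,suppress=True)
p=bot.camera_params("wrist")
f=lambda c,z: plane(p,(c[0]/2+100,c[1]/2+100),z)[:2]
tip,mid,lens,post,park=f((194,355),73),f((207,280),73),f((300,370),115),f((316,512),184),f((376,254),70)
print("tip",tip,"mid",mid,"lens",lens,"post",post,"park",park)
for x in(592,596,600):
  h=np.array([x,24.]); print(x,[(np.linalg.norm(v-h),np.arctan2(*(v-h)[::-1])) for v in(tip,lens,post,park)])
d=tip-mid; print("pointer dir",np.arctan2(d[1],d[0]))
print("dial edges",f((57,185),66),f((388,215),66),f((210,40),66),f((210,363),66),"house",f((15,42),65),f((417,38),65),f((420,362),65))
print("hubtop",[f((192,232),z) for z in(100,115,125)])
pt=bot.camera_params("top"); print(proj(pt,(596,24,75)))
E
```

```text
tip [673.111   2.706] mid [631.254  13.393] lens [663.877  67.764] post [694.459  85.013] park [618.272 101.504]
592 [(np.float64(83.85946822522038), np.float64(-0.25673816565402546)), (np.float64(84.1524507850736), np.float64(0.5469152407053662)), (np.float64(119.24962153080295), np.float64(0.5370938609813477)), (np.float64(81.83522413947681), np.float64(1.2439766799570522))]
596 [(np.float64(79.99702305710761), np.float64(-0.2694353285835317)), (np.float64(80.76271421411708), np.float64(0.5726752681661028)), (np.float64(115.8309060323361), np.float64(0.554763336086715)), (np.float64(80.64012451428432), np.float64(1.2909714893563038))]
600 [(np.float64(76.14878190084241), np.float64(-0.283418262946035)), (np.float64(77.431240732201), np.float64(0.6006718863813687)), (np.float64(112.4505462383532), np.float64(0.5735012786822404)), (np.float64(79.62823276577318), np.float64(1.3392698159545982))]
pointer dir -0.2499800904581856
dial edges [582.474 -61.275] [598.481 107.886] [512.144  23.232] [680.677   8.498] house [512.773 -72.104] [511.432 123.646] [680.786 123.807]
hubtop [array([599.929,  17.436]), array([596.716,  22.687]), array([594.574,  26.188])]
[305.91  209.041]
```

Geometry fits hub (596,24): radii are 80.0, 80.8, 115.8 and 80.6 mm. Pointer angle is about -0.27, and the lens arm is at 0.565. I'll take the post at (694.5,85).

jog_arm(dp=[[-0.045,-0.023,0],[-0.046,-0.024,0],[0,0,0],[0,0,0.04],[0,0,0.035],[0,0,0.013],[0,0,0]], twist=[0,0,0,0,0,0,0])

```text
time: 26.7
tool_pos: [694.2, 85.0, 151.5]
tcp_rot: [3.141, -0.001, 3.141]
contact_force: [-0.2, -0.2, -0.2]
grip_width: 72.2
finger_force: 0.0
```

jog_arm(dp=[[0,0,0],[0,0,0],[0,0,0],[0,0,0],[0,0,0],[0,0,0]], twist=[0,0,0,0,0,0], jaw=0.002)

```text
time: 27.45
tool_pos: [694.6, 84.7, 151.5]
tcp_rot: [3.142, -0.0, 3.141]
contact_force: [-0.1, -0.4, 0.5]
grip_width: 16.8
finger_force: 0.0
```

jog_arm(dp=[[0,0,0],[0,0,0],[-0.0055,-0.011,0],[-0.0045,-0.011,0],[-0.003,-0.011,0],[-0.0025,-0.011,0],[-0.001,-0.0115,0],[0,-0.0115,0],[0.0015,-0.012,0],[0.0025,-0.0125,0]], twist=[0,0,0,0,0,0,0,0,0,0])

```text
time: 28.7
tool_pos: [707.3, -7.8, 151.3]
tcp_rot: [3.141, 0.001, 3.141]
contact_force: [3.1, 3.0, -2.2]
grip_width: 11.8
finger_force: 30.0
```

jog_arm(dp=[[0,0,0],[0,0,0],[0,0,0]], twist=[0,0,0])

```text
time: 29.08
tool_pos: [707.7, -8.0, 151.4]
tcp_rot: [-3.14, 0.001, 3.141]
contact_force: [6.0, -2.5, -4.1]
grip_width: 11.4
finger_force: 30.0
```

jog_arm(dp=[[0,0,0],[0,0,0],[0,0,0],[0,0,-0.03],[0,0,-0.04],[0,0,0],[0,0,0]], twist=[0,0,0,0,0,0,0], jaw=0.06)

```text
time: 29.95
tool_pos: [706.7, -6.7, 221.0]
tcp_rot: [3.141, -0.001, 3.141]
contact_force: [0.4, -0.0, -0.6]
grip_width: 60.1
finger_force: 0.0
```

```bash
python3 - <<'E'
from h import *
o=bot.get_obs(); print(o["tool_pos"],o["time"])
im=bot.capture("wrist"); cv2.imwrite("pics/w5.png",im)
p=bot.camera_params("wrist")
for X in((673,2.7,73),(596,24,66),(673,2.7,115),(706.6,-7,184)): print(proj(p,X))
cv2.imwrite("pics/w5c.png",cv2.resize(im[60:340,140:480],(800,659))[:600])
E
```

```text
[706.66503304  -6.74874884 220.96616484] 29.95
[326.96125965 183.12121864]
[350.93853878  96.72124869]
[328.38153692 189.16529519]
[316.6843407  253.66928769]
```

View pics/w5c.png

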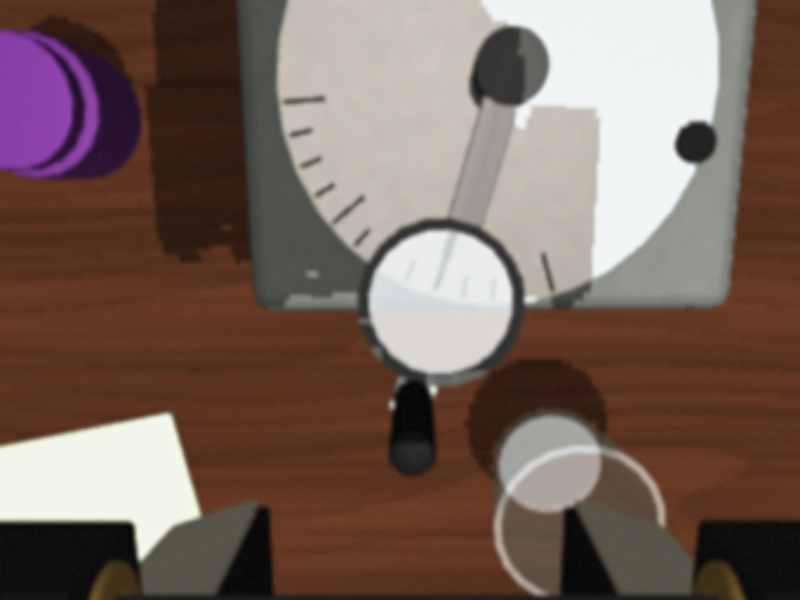

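Lens centre is at full-picture (327.4,188.8) and the tip at (325.7,183.2). At their heights those are about 1–2 mm apart in plan. I'll leave it untouched for over 2 s, backing off partway.

jog_arm(dp=[[0,0,0],[0,0,0],[0,0,0],[0,0,0],[0,0,0],[0,0,0],[0,0,0],[0,0,0],[0,0,0],[0,0,0]], twist=[0,0,0,0,0,0,0,0,0,0])

```text
time: 31.25
tool_pos: [707.1, -6.9, 221.6]
tcp_rot: [3.141, 0.0, 3.141]
contact_force: [0.1, 1.0, -0.0]
grip_width: 60.3
finger_force: 0.0
```

jog_arm(dp=[[0,0,0],[0,0,0],[0,0,0],[0.03,0.01,0],[0.045,0.02,0],[0.05,0.025,0],[0.05,0.025,0],[0.05,0.025,0],[0,0,0],[0,0,0]], twist=[0,0,0,0,0,0,0,0,0,0])

```text
time: 32.5
tool_pos: [483.1, 98.2, 222.2]
tcp_rot: [-3.142, 0.002, 3.142]
contact_force: [-0.9, -0.3, -0.1]
grip_width: 60.0
finger_force: 0.0
```

```bash
python3 - <<'E'
from h import *
o=bot.get_obs(); print(o["tool_pos"],o["time"])
p,c=caps("wrist",[((446,104,120),45),((446,24,120),45),((446,-58,120),45)],"w6"); print(c)
p=bot.camera_params("wrist"); print([proj(p,X) for X in((446,104,120),(446,24,120),(446,-58,120))])
E
```

```text
[483.0527405   98.15566473 222.157963  ] 32.5
[[(array([354.5, 146.9]), np.int32(67), array([416.1, 127.9])), (array([323.3, 197.1]), np.int32(5498), array([456.3, 103.3])), (array([284.1, 168.3]), np.int32(51), array([432.9,  71.5]))], [(array([220.9, 193.2]), np.int32(5767), array([453.,  19.]))], [(array([120.9, 187. ]), np.int32(5625), array([447.9, -62.6]))]]
[array([324.52616313, 184.38219096]), array([226.55456434, 184.42309022]), array([126.16285864, 184.46499978])]
```

View pics/w6.png

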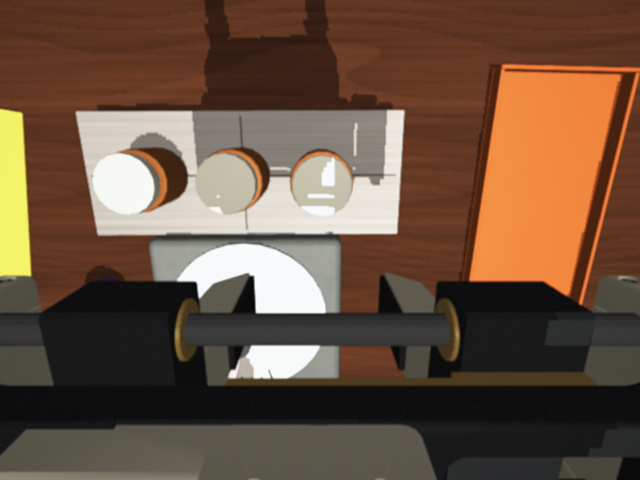

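The wrist view shows all three jars upright, with caps at (322,182), (227,182) and (126,183), and a level pan. The reading is done, so I'll start unloading with the +y jar.

jog_arm(dp=[[0.037,0.006,0],[0,0,0],[0,0,0],[0,0,0],[0,0,0],[0,0,0],[0,0,0],[0,0,0],[0,0,0],[0,0,0]], twist=[0,10,10,10,10,10,10,10,10,10], jaw=0.076)

```text
time: 33.8
tool_pos: [446.5, 103.6, 221.2]
tcp_rot: [-3.142, 0.0, 1.563]
contact_force: [-0.4, -0.3, 0.4]
grip_width: 76.1
finger_force: 0.0
```

jog_arm(dp=[[0,0,0.05],[0,0,0.05],[0,0,0.038],[0,0,0.015],[0,0,0],[0,0,0]], twist=[0,0,0,0,0,0])

```text
time: 34.55
tool_pos: [446.3, 104.0, 69.0]
tcp_rot: [3.14, -0.0, 1.57]
contact_force: [0.3, -0.0, -0.7]
grip_width: 76.0
finger_force: 0.0
```

jog_arm(dp=[[0,0,0],[0,0,0],[0,0,0],[0,0,0]], twist=[0,0,0,0], jaw=0.03)

```text
time: 35.05
tool_pos: [445.8, 104.4, 68.9]
tcp_rot: [3.14, -0.0, 1.57]
contact_force: [2.0, 0.5, 0.5]
grip_width: 53.8
finger_force: 30.0
```

jog_arm(dp=[[0,0,-0.02],[0,0,-0.04],[0,0,-0.035],[0.039,-0.007,0],[0.05,-0.009,0],[0.055,-0.01,0],[0.055,-0.01,0],[0.05,-0.01,0],[0,0,0],[0,0,0]], twist=[0,0,0,0,0,0,0,0,-10,-10])

```text
time: 36.3
tool_pos: [397.9, 353.6, 162.5]
tcp_rot: [-3.139, 0.001, 1.927]
contact_force: [-0.2, 0.6, -3.1]
grip_width: 54.1
finger_force: 30.0
```

jog_arm(dp=[[0,0,0],[0,0,0],[0,0,0],[0,0,0],[0,0,0],[0,0,0],[0,0,0],[0,0,0]], twist=[-10,-10,-10,-10,-10,-10,-10,0])

```text
time: 37.3
tool_pos: [398.6, 352.9, 162.9]
tcp_rot: [-3.14, -0.002, 3.14]
contact_force: [-0.5, 0.4, -2.9]
grip_width: 53.6
finger_force: 30.0
```

jog_arm(dp=[[0,0,0.05],[0,0,0.05],[0,0,0.025],[0,0,0.006],[0,0,0.003],[0,0,0],[0,0,0]], twist=[0,0,0,0,0,0,0])

```text
time: 38.17
tool_pos: [399.8, 353.7, 30.5]
tcp_rot: [3.14, 0.002, 3.141]
contact_force: [-0.1, 1.0, -2.7]
grip_width: 53.7
finger_force: 30.0
```

jog_arm(dp=[[0,0,0.002],[0,0,0.001],[0,0,0]], twist=[0,0,0])

```text
time: 38.55
tool_pos: [400.3, 354.2, 29.5]
tcp_rot: [3.139, 0.003, 3.141]
contact_force: [-4.0, -1.8, 17.1]
grip_width: 53.9
finger_force: 30.0
```

jog_arm(dp=[[0,0,0],[0,0,0],[0,0,0],[0,0,-0.02],[0,0,-0.05],[0,0,-0.06],[0,0,-0.05],[0,0,0]], twist=[0,0,0,0,0,0,0,0], jaw=0.074)

```text
time: 39.55
tool_pos: [401.1, 354.5, 210.6]
tcp_rot: [3.137, 0.007, 3.141]
contact_force: [0.6, 0.6, -0.1]
grip_width: 74.1
finger_force: 0.0
```

```bash
cat >> h.py <<'E'
def jars(name,pts):
    im=bot.capture(name); p=bot.camera_params(name); r=bot.find_in(name,"jar1")
    for X in pts:
        u=proj(p,X); c=[(round(float(np.hypot(*(np.array(d["bbox"][:2])-u))),1),np.round(d["bbox"],1).tolist(),round(d["confidence"],2)) for d in r]
        print(name,X,u.round(1),min(c))
    return im
E
python3 - <<'E'
from h import *
o=bot.get_obs(); print(o["tool_pos"],o["time"])
for n in("scene","top"): cv2.imwrite(f"pics/{n}7.png",jars(n,[(446,24,88),(446,-58,86),(400,354,42)]))
E
```

```text
[401.14477356 354.54115751 210.63314199] 39.55
scene (446, 24, 88) [324.5 224. ] (0.4, [324.2, 223.8, 18.0, 26.1], 0.8)
scene (446, -58, 86) [299.2 227.4] (0.7, [298.6, 227.1, 17.9, 29.9], 0.63)
scene (400, 354, 42) [418.2 209. ] (2.3, [420.4, 209.6, 23.9, 23.3], 0.73)
top (446, 24, 88) [306.1 263.3] (1.7, [307.7, 263.7, 22.6, 22.0], 0.58)
top (446, -58, 86) [337.1 263.1] (2.0, [339.1, 262.8, 19.9, 24.9], 0.76)
top (400, 354, 42) [184.8 283.5] (8.7, [187.2, 291.9, 16.5, 5.7], 0.45)
```

jog_arm(dp=[[-0.0064,-0.0588,0],[-0.0064,-0.0588,0],[-0.0064,-0.0588,0],[-0.0064,-0.0588,0],[-0.0064,-0.0588,0],[-0.0064,-0.0588,0],[-0.0064,-0.0588,0],[0,0,0],[0,0,0],[0,0,0]], twist=[0,0,0,0,0,0,0,10,10,10])

```text
time: 41.0
tool_pos: [442.9, -58.4, 204.8]
tcp_rot: [-3.141, -0.004, 2.611]
contact_force: [0.6, 0.3, 0.1]
grip_width: 74.0
finger_force: 0.0
```

jog_arm(dp=[[0,0,0],[0,0,0],[0,0,0],[0,0,0],[0,0,0],[0,0,0],[0,0,0.03],[0,0,0.03]], twist=[10,10,10,10,10,10,0,0])

```text
time: 42.0
tool_pos: [443.1, -58.1, 144.5]
tcp_rot: [-3.139, -0.001, 1.57]
contact_force: [0.3, 0.5, 0.1]
grip_width: 74.0
finger_force: 0.0
```

jog_arm(dp=[[0,0,0.04],[0,0,0.03],[0,0,0.01],[0,0,0],[0,0,0]], twist=[0,0,0,0,0])

```text
time: 42.62
tool_pos: [444.5, -58.5, 67.3]
tcp_rot: [3.14, 0.0, 1.57]
contact_force: [0.4, -1.1, -0.2]
grip_width: 73.9
finger_force: 0.0
```

jog_arm(dp=[[0,0,0],[0,0,0],[0,0,0],[0,0,0]], twist=[0,0,0,0], jaw=0.03)

```text
time: 43.12
tool_pos: [444.4, -58.5, 66.8]
tcp_rot: [3.14, 0.0, 1.57]
contact_force: [1.5, -0.4, -0.2]
grip_width: 54.8
finger_force: 30.0
```

jog_arm(dp=[[0,0,-0.02],[0,0,-0.05],[0,0,-0.055],[0.04,0.0054,0],[0.053,0.0054,0],[0.053,0.0054,0],[0.053,0.0054,0],[0.053,0.0054,0],[0.053,0.0054,0],[0.053,0.0054,0]], twist=[0,0,0,0,0,0,0,0,0,0])

```text
time: 44.38
tool_pos: [481.1, 301.1, 190.8]
tcp_rot: [-3.14, 0.001, 1.571]
contact_force: [0.1, -1.5, -1.3]
grip_width: 54.7
finger_force: 30.0
```

jog_arm(dp=[[0.053,0.0054,0],[0,0,0],[0,0,0],[0,0,0],[0,0,0],[0,0,0],[0,0,0],[0,0,0],[0,0,0],[0,0,0]], twist=[0,-10,-10,-10,-10,-10,-10,-10,-10,-10])

```text
time: 45.62
tool_pos: [486.4, 352.2, 190.5]
tcp_rot: [-3.14, -0.003, -3.136]
contact_force: [0.2, -0.1, -2.6]
grip_width: 54.7
finger_force: 30.0
```

jog_arm(dp=[[0,0,0.05],[0,0,0.05],[0,0,0.04],[0,0,0.015],[0,0,0],[0,0,0]], twist=[0,0,0,0,0,0])

```text
time: 46.38
tool_pos: [488.3, 353.3, 38.3]
tcp_rot: [3.14, 0.003, 3.141]
contact_force: [-0.0, -1.1, -1.7]
grip_width: 54.7
finger_force: 30.0
```

jog_arm(dp=[[0,0,0.004],[0,0,0.003],[0,0,0],[0,0,0]], twist=[0,0,0,0])

```text
time: 46.88
tool_pos: [487.3, 352.7, 29.6]
tcp_rot: [3.141, 0.0, 3.141]
contact_force: [-0.8, -0.0, -2.0]
grip_width: 54.4
finger_force: 30.0
```

jog_arm(dp=[[0,0,0.002],[0,0,0.001],[0,0,0]], twist=[0,0,0])

```text
time: 47.25
tool_pos: [487.1, 352.9, 27.6]
tcp_rot: [3.141, 0.0, 3.141]
contact_force: [-3.8, -0.8, 5.6]
grip_width: 54.5
finger_force: 30.0
```

jog_arm(dp=[[0,0,0],[0,0,0],[0,0,0],[0,0,-0.02],[0,0,-0.05],[0,0,-0.06],[0,0,-0.05],[0,0,0]], twist=[0,0,0,0,0,0,0,0], jaw=0.074)

```text
time: 48.25
tool_pos: [489.3, 353.8, 211.4]
tcp_rot: [3.137, 0.008, 3.141]
contact_force: [-0.2, 0.1, -0.3]
grip_width: 73.8
finger_force: 0.0
```

```bash
python3 - <<'E'
from h import *
o=bot.get_obs(); print(o["tool_pos"],o["time"])
for n in("scene","top"): jars(n,[(446,24,93),(400,354,42),(487,353,42)])
E
```

```text
[489.3061612  353.78902248 211.36053935] 48.25
scene (446, 24, 93) [324.5 223.2] (1.1, [323.9, 224.0, 16.3, 24.2], 0.96)
scene (400, 354, 42) [418.2 209. ] (2.2, [419.1, 211.0, 23.4, 24.0], 0.64)
scene (487, 353, 42) [424.7 230.1] (2.4, [426.9, 229.3, 17.4, 28.7], 0.64)
top (446, 24, 93) [306.1 263. ] (0.5, [306.6, 263.1, 18.5, 20.2], 0.63)
top (400, 354, 42) [184.8 283.5] (9.6, [193.8, 286.7, 7.1, 14.6], 0.65)
top (487, 353, 42) [186.2 251.8] (4.2, [189.2, 254.7, 15.3, 19.4], 0.54)
```

jog_arm(dp=[[0.007,-0.0548,0],[0.007,-0.0548,0],[0.007,-0.0548,0],[0.007,-0.0548,0],[0.007,-0.0548,0],[0.007,-0.0548,0],[0,0,0],[0,0,0],[0,0,0],[0,0,0]], twist=[0,0,0,0,0,0,10,10,10,10])

```text
time: 49.7
tool_pos: [444.3, 23.9, 205.0]
tcp_rot: [-3.14, -0.003, 2.437]
contact_force: [-0.9, -0.4, 0.2]
grip_width: 74.0
finger_force: 0.0
```

jog_arm(dp=[[0,0,0],[0,0,0],[0,0,0],[0,0,0],[0,0,0],[0,0,0.05],[0,0,0]], twist=[10,10,10,10,10,0,0])

```text
time: 50.58
tool_pos: [441.8, 24.2, 153.1]
tcp_rot: [-3.132, -0.001, 1.571]
contact_force: [-0.7, -0.1, 1.2]
grip_width: 74.1
finger_force: 0.0
```

jog_arm(dp=[[0,0.002,0.04],[0,0,0.025],[0,0,0.01],[0,0,0],[0,0,0]], twist=[0,0,0,0,0])

```text
time: 51.2
tool_pos: [448.0, 23.8, 82.6]
tcp_rot: [3.14, 0.0, 1.57]
contact_force: [0.1, -0.6, -0.3]
grip_width: 74.4
finger_force: 0.0
```

jog_arm(dp=[[0,0,0],[0,0,0],[0,0,0],[0,0,0]], twist=[0,0,0,0], jaw=0.03)

```text
time: 51.7
tool_pos: [447.0, 23.9, 81.6]
tcp_rot: [-3.142, -0.0, 1.57]
contact_force: [0.3, -0.3, -0.0]
grip_width: 49.1
finger_force: 30.0
```

jog_arm(dp=[[0,0,-0.02],[0,0,-0.05],[0,0,-0.04],[0.03,0.011,0],[0.046,0.018,0],[0.05,0.02,0],[0.05,0.02,0],[0.051,0.02,0],[0.051,0.02,0],[0.051,0.019,0]], twist=[0,0,0,0,0,0,0,0,0,0])

```text
time: 52.95
tool_pos: [575.4, 354.4, 190.6]
tcp_rot: [-3.141, 0.001, 1.57]
contact_force: [1.8, -0.6, -2.4]
grip_width: 49.0
finger_force: 30.0
```

jog_arm(dp=[[0,0,0],[0,0,0],[0,0,0],[0,0,0],[0,0,0],[0,0,0],[0,0,0],[0,0,0],[0,0,0],[0,0,0]], twist=[-10,-10,-10,-10,-10,-10,-10,-10,-10,0])

```text
time: 54.2
tool_pos: [574.9, 352.7, 190.6]
tcp_rot: [-3.141, -0.001, 3.14]
contact_force: [0.3, -0.4, -2.7]
grip_width: 49.6
finger_force: 30.0
```

Grip width is 49 instead of 54, so I'll check how the jar sits before lowering.

```bash
python3 - <<'E'
from h import *
w=bot.capture("wrist"); s=bot.capture("scene"); r=bot.find_in("scene","jar1"); ps=bot.camera_params("scene")
print([(round(d["confidence"],2),np.round(d["bbox"],1).tolist()) for d in r])
print("expected held",proj(ps,(575,353,190-24+40)),"bottom",proj(ps,(575,353,166)),"top",proj(ps,(575,353,241)))
c=cv2.resize(s[140:300,360:510],(450,480),interpolation=2)
cv2.imwrite("pics/v8.png",cv2.resize(np.hstack([w,c]),(800,352)))
E
```

```text
[(0.89, [197.5, 201.7, 20.2, 23.2]), (0.88, [273.6, 281.3, 19.9, 26.0]), (0.75, [426.8, 228.7, 21.0, 28.3]), (0.75, [236.1, 203.4, 17.8, 26.5]), (0.68, [442.5, 225.4, 22.7, 23.0]), (0.47, [417.1, 211.6, 15.8, 21.5])]
expected held [443.91351353 224.02032188] bottom [440.76651493 231.60066195] top [446.80860029 217.04677505]
```

View pics/v8.png

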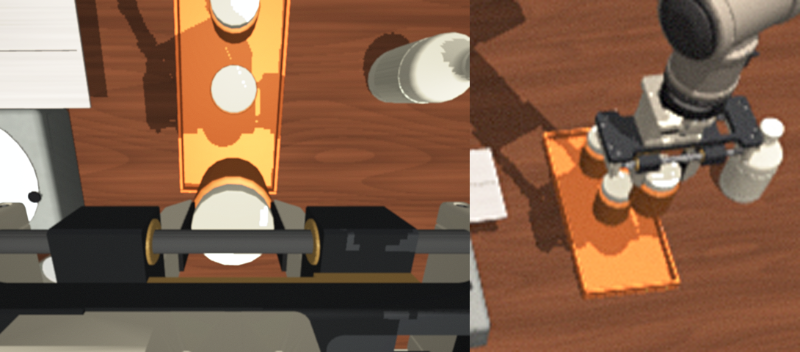

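The wrist view shows the jar held upright. Its cap is at about full-picture (323,310), and I'll compute the offset. The other two stand in the tray.

```bash
python3 - <<'E'
from h import *
p=bot.camera_params("wrist"); o=bot.get_obs(); t=o["tool_pos"]; print(t)
print("tcp-centred cap would be at",proj(p,(t[0],t[1],t[2]+51)))
w=bot.capture("wrist"); h=cv2.cvtColor(w,40); m=(h[...,1]<60)&(h[...,2]>150); m[:,:250]=0;m[:,400:]=0;m[:230]=0;m[380:]=0
b=max(blobs(m,200),key=lambda b:b[1][4]); print(b[0],b[1])
for row in (float(b[1][1]),): print("back cap edge/top",plane(p,(b[0][0],row),t[2]+51)[:2],"width",[plane(p,(u,b[0][1]),t[2]+51)[:2] for u in(b[1][0],b[1][0]+b[1][2])])
print([ (z,plane(p,b[0],z)[:2]) for z in(t[2]+51,t[2]+40)])
# tray edges/jars in tray
print([plane(p,(c[0]/.718,c[1]/.718),22)[:2].round(0) for c in((181,190),(277,190))],[plane(p,(c[0]/.718,c[1]/.718),79)[:2].round(0) for c in((234,90),(234,8))])
E
```

```text
[575.09128902 352.78469757 191.08654358]
tcp-centred cap would be at [317.30421575 316.95820365]
[316.79796954 289.03634518] [ 261  258  112   55 4925]
back cap edge/top [548.45988486 352.65129438] width [array([562.0875921, 329.2761587]), array([562.22636835, 376.10520562])]
[(np.float64(242.08654357801103), array([562.15673663, 352.60848116])), (np.float64(231.08654357801103), array([567.04032788, 352.59049865]))]
[array([631., 283.]), array([632., 426.])] [array([491., 360.]), array([410., 360.])]
```

jog_arm(dp=[[0,0,0.05],[0,0,0.05],[0,0,0.02],[0,0,0.01],[0,0,0],[0,0,0],[0,0,0]], twist=[0,0,0,0,0,0,0])

```text
time: 55.28
tool_pos: [575.9, 353.2, 62.9]
tcp_rot: [3.141, 0.002, 3.141]
contact_force: [-0.3, 0.2, -2.1]
grip_width: 49.5
finger_force: 30.0
```

```bash
python3 - <<'E'
from h import *
w=bot.capture("scene"); o=bot.get_obs(); print(o["tool_pos"],o["contact_force"],o["grip_width"])
cv2.imwrite("pics/s9.png",cv2.resize(w[180:280,390:490],(700,600),interpolation=2,dst=None))
E
```

```text
[575.72288728 353.07643132  62.62413243] [ 0.53162118  0.51319005 -2.85897634] 49.13635418660654
```

View pics/s9.png

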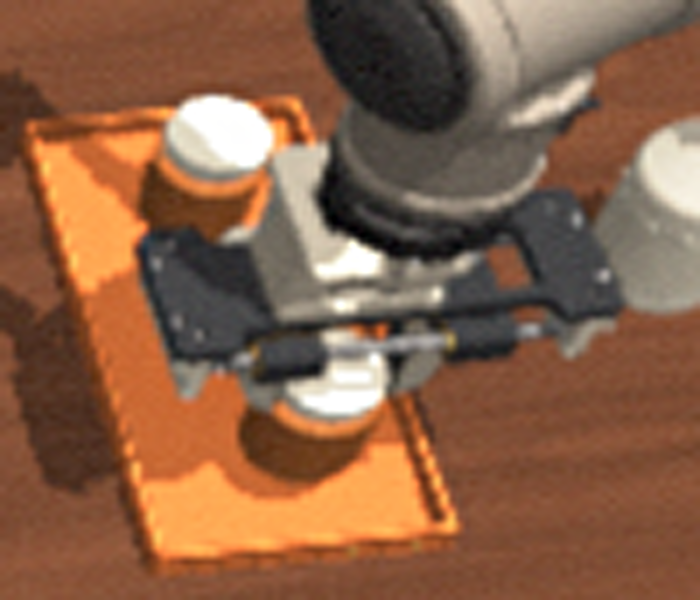

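The picture shows the fingers on the white cap with the jar hanging low but upright. I'll lower in small steps and watch the force.

jog_arm(dp=[[0,0,0.004],[0,0,0],[0,0,0]], twist=[0,0,0])

```text
time: 55.7
tool_pos: [575.2, 352.8, 57.5]
tcp_rot: [-3.142, -0.0, 3.141]
contact_force: [-0.3, -0.4, -2.3]
grip_width: 49.2
finger_force: 30.0
```

jog_arm(dp=[[0,0,0.004],[0,0,0],[0,0,0]], twist=[0,0,0])

```text
time: 56.08
tool_pos: [575.2, 352.8, 53.5]
tcp_rot: [3.142, -0.0, 3.141]
contact_force: [-0.7, -0.1, -2.7]
grip_width: 48.9
finger_force: 30.0
```

jog_arm(dp=[[0,0,0.004],[0,0,0],[0,0,0]], twist=[0,0,0])

```text
time: 56.45
tool_pos: [575.2, 352.8, 49.5]
tcp_rot: [3.142, -0.0, 3.141]
contact_force: [-0.0, -1.5, -3.0]
grip_width: 49.4
finger_force: 30.0
```

jog_arm(dp=[[0,0,0.003],[0,0,0],[0,0,0]], twist=[0,0,0])

```text
time: 56.82
tool_pos: [575.2, 352.8, 46.5]
tcp_rot: [3.142, -0.0, 3.141]
contact_force: [0.3, 0.0, -3.0]
grip_width: 49.2
finger_force: 30.0
```

jog_arm(dp=[[0,0,0.003],[0,0,0],[0,0,0]], twist=[0,0,0])

```text
time: 57.2
tool_pos: [575.2, 352.8, 43.5]
tcp_rot: [3.142, -0.0, 3.141]
contact_force: [0.1, -0.6, -2.8]
grip_width: 49.1
finger_force: 30.0
```

jog_arm(dp=[[0,0,0.003],[0,0,0],[0,0,0]], twist=[0,0,0])

```text
time: 57.58
tool_pos: [575.2, 352.8, 40.5]
tcp_rot: [3.142, -0.0, 3.141]
contact_force: [0.3, 0.0, -2.0]
grip_width: 49.1
finger_force: 30.0
```

jog_arm(dp=[[0,0,0.003],[0,0,0],[0,0,0]], twist=[0,0,0])

```text
time: 57.95
tool_pos: [575.2, 352.8, 37.5]
tcp_rot: [3.142, -0.0, 3.141]
contact_force: [0.5, 0.2, -2.8]
grip_width: 49.4
finger_force: 30.0
```

jog_arm(dp=[[0,0,0.003],[0,0,0],[0,0,0]], twist=[0,0,0])

```text
time: 58.32
tool_pos: [575.2, 352.8, 34.5]
tcp_rot: [3.142, -0.0, 3.141]
contact_force: [0.4, 0.5, -2.4]
grip_width: 49.2
finger_force: 30.0
```

jog_arm(dp=[[0,0,0.002],[0,0,0],[0,0,0]], twist=[0,0,0])

```text
time: 58.7
tool_pos: [575.3, 352.9, 32.6]
tcp_rot: [3.141, 0.0, 3.141]
contact_force: [-0.9, 0.7, -2.4]
grip_width: 48.9
finger_force: 30.0
```

jog_arm(dp=[[0,0,0.002],[0,0,0],[0,0,0]], twist=[0,0,0])

```text
time: 59.08
tool_pos: [575.5, 353.0, 32.6]
tcp_rot: [3.141, 0.001, 3.141]
contact_force: [-4.0, -0.7, 8.3]
grip_width: 49.3
finger_force: 30.1
```

jog_arm(dp=[[0,0,0.002],[0,0,0],[0,0,0]], twist=[0,0,0])

```text
time: 59.45
tool_pos: [575.6, 353.1, 32.5]
tcp_rot: [3.141, 0.002, 3.141]
contact_force: [-8.0, -3.3, 19.3]
grip_width: 48.9
finger_force: 30.6
```

jog_arm(dp=[[0,0,-0.003],[0,0,0]], twist=[0,0])

```text
time: 59.7
tool_pos: [575.4, 353.0, 32.5]
tcp_rot: [3.141, 0.001, 3.141]
contact_force: [-2.7, -0.9, 7.1]
grip_width: 49.3
finger_force: 30.0
```

jog_arm(dp=[[0,0,0],[0,0,0],[0,0,0],[0,0,0],[0,0,-0.02],[0,0,-0.05],[0,0,-0.06],[0,0,-0.06],[0,0,0],[0,0,0]], twist=[0,0,0,0,0,0,0,0,0,0], jaw=0.072)

```text
time: 60.95
tool_pos: [574.9, 352.6, 220.8]
tcp_rot: [-3.141, -0.001, 3.141]
contact_force: [0.2, 0.6, 0.0]
grip_width: 71.9
finger_force: 0.0
```

```bash
python3 - <<'E'
from h import *
o=bot.get_obs(); t=o["tool_pos"]; print(t,o["time"])
p,c=caps("wrist",[((575,353,79),60),((487,353,79),45)],"w10"); print(c)
jars("scene",[(400,354,42),(487,353,42),(575,353,42)])
w=cv2.imread("pics/w10.png"); cv2.imwrite("pics/w10c.png",w[0:330,120:520])
E
```

```text
[574.90640015 352.63147392 220.80934786] 60.95
[[(array([317.2, 217.3]), np.int32(2162), array([573.5, 352.7]))], [(array([318.2, 122.4]), np.int32(2503), array([487.4, 353.7]))]]
scene (400, 354, 42) [418.2 209. ] (3.0, [416.5, 211.5, 21.7, 23.0], 0.55)
scene (487, 353, 42) [424.7 230.1] (3.7, [427.6, 227.9, 18.5, 27.0], 0.61)
scene (575, 353, 42) [432.  252.8] (2.1, [433.5, 251.3, 22.2, 24.7], 0.73)
```

View pics/w10c.png

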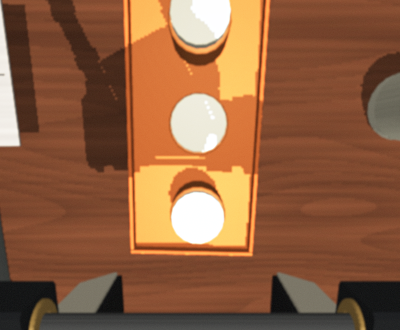

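All three jars stand upright in the tray, with caps at crop (200,15), (197,122) and (197,217). Now the lens goes to the park dot. I'll compute the arc steps.

```bash
python3 -c "
import numpy as np
a=np.linspace(-0.272,1.292,15);P=np.c_[596+115*np.cos(a),24+115*np.sin(a)];d=np.diff(P,axis=0)/1000
print(P[0],P[-1]);print([[round(-x,4),round(y,4),0] for x,y in d])"
```

```text
[706.77208323  -6.89572103] [627.64784498 134.55954915]
[[np.float64(-0.0028), np.float64(0.0125), 0], [np.float64(-0.0013), np.float64(0.0128), 0], [np.float64(0.0001), np.float64(0.0128), 0], [np.float64(0.0015), np.float64(0.0127), 0], [np.float64(0.0029), np.float64(0.0125), 0], [np.float64(0.0043), np.float64(0.0121), 0], [np.float64(0.0056), np.float64(0.0115), 0], [np.float64(0.0069), np.float64(0.0108), 0], [np.float64(0.008), np.float64(0.01), 0], [np.float64(0.0091), np.float64(0.009), 0], [np.float64(0.0101), np.float64(0.008), 0], [np.float64(0.0109), np.float64(0.0068), 0], [np.float64(0.0116), np.float64(0.0055), 0], [np.float64(0.0121), np.float64(0.0042), 0]]
```

jog_arm(dp=[[-0.0189,-0.0514,0],[-0.0189,-0.0514,0],[-0.0189,-0.0514,0],[-0.0189,-0.0514,0],[-0.0189,-0.0514,0],[-0.0189,-0.0514,0],[-0.0186,-0.0516,0],[0,0,0],[0,0,0]], twist=[0,0,0,0,0,0,0,0,0])

```text
time: 62.22
tool_pos: [706.6, -7.0, 220.0]
tcp_rot: [3.141, -0.002, 3.141]
contact_force: [0.2, 0.1, 0.2]
grip_width: 71.7
finger_force: 0.0
```

jog_arm(dp=[[0,0,0.035],[0,0,0.03],[0,0,0.005],[0,0,0]], twist=[0,0,0,0])

```text
time: 62.72
tool_pos: [707.2, -6.1, 152.2]
tcp_rot: [3.141, 0.001, -3.141]
contact_force: [0.6, 0.5, 0.1]
grip_width: 71.9
finger_force: 0.0
```

jog_arm(dp=[[0,0,0],[0,0,0],[0,0,0],[0,0,0],[0,0,0],[0,0,0],[0,0,0],[0,0,0]], twist=[0,0,0,0,0,0,0,0], jaw=0.002)

```text
time: 63.72
tool_pos: [707.2, -7.4, 151.5]
tcp_rot: [-3.142, 0.0, 3.141]
contact_force: [0.6, -1.3, 0.4]
grip_width: 11.3
finger_force: 30.0
```

jog_arm(dp=[[-0.0028,0.0125,0],[-0.0013,0.0128,0],[0.0001,0.0128,0],[0.0015,0.0127,0],[0.0029,0.0125,0],[0.0043,0.0121,0],[0.0056,0.0115,0],[0,0,0]], twist=[0,0,0,0,0,0,0,0])

```text
time: 64.72
tool_pos: [696.1, 81.7, 151.8]
tcp_rot: [3.14, -0.0, -3.141]
contact_force: [1.4, 1.1, 1.7]
grip_width: 11.5
finger_force: 30.0
```

jog_arm(dp=[[0.0069,0.0108,0],[0.008,0.01,0],[0.0091,0.009,0],[0.0101,0.008,0],[0.0109,0.0068,0],[0.0116,0.0055,0],[0.0121,0.0042,0],[0,0,0],[0,0,0]], twist=[0,0,0,0,0,0,0,0,0])

```text
time: 65.85
tool_pos: [627.7, 134.2, 151.9]
tcp_rot: [3.141, -0.001, 3.141]
contact_force: [-0.6, -1.8, 6.7]
grip_width: 11.3
finger_force: 30.0
```

jog_arm(dp=[[0,0,0],[0,0,0],[0,0,0],[0,0,-0.03],[0,0,-0.04],[0,0,-0.02],[-0.05,-0.03,0],[0,0,0],[0,0,0]], twist=[0,0,0,0,0,0,0,0,0], jaw=0.06)

```text
time: 66.97
tool_pos: [677.7, 104.1, 240.4]
tcp_rot: [3.141, -0.002, 3.141]
contact_force: [0.3, -0.7, -0.6]
grip_width: 60.1
finger_force: 0.0
```

```bash
python3 - <<'E'
from h import *
o=bot.get_obs(); print(o["tool_pos"],o["time"])
p=bot.camera_params("wrist"); w=bot.capture("wrist"); cv2.imwrite("pics/w11.png",w)
X=np.array([618.3,101.5]); print("park",proj(p,(*X,70)),"lens exp",proj(p,(*X,115)),"post",proj(p,(628,134.5,184)))
cv2.imwrite("pics/w11c.png",cv2.resize(w[60:300,160:480],(800,600)))
jars("scene",[(400,354,42),(487,353,42),(575,353,42)])
E
```

```text
[677.66725261 104.09461807 240.43238893] 66.975
park [314.23168427 153.84430136] lens exp [313.89580083 155.90943823] post [361.45396357 174.99942802]
scene (400, 354, 42) [418.2 209. ] (0.7, [418.2, 208.3, 25.4, 23.6], 0.57)
scene (487, 353, 42) [424.7 230.1] (1.9, [424.6, 228.2, 21.2, 28.5], 0.65)
scene (575, 353, 42) [432.  252.8] (1.8, [432.8, 251.2, 19.0, 26.7], 0.9)
```

View pics/w11c.png

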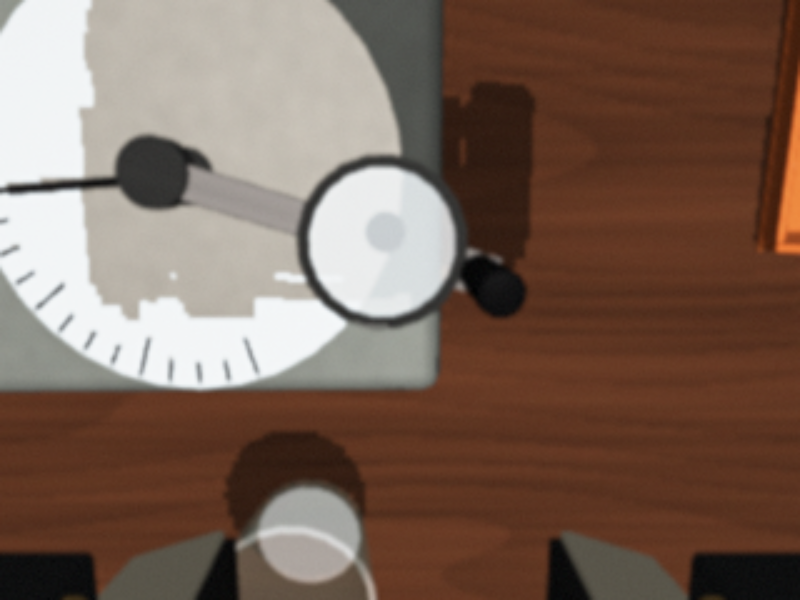

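The lens ring (382,240) is centred on the park dot (385,232). The small offset is parallax, about 1 mm in plan. The pointer is back at empty and the jars are in the tray, so I'm handing in.

```bash
python3 -c "
from plant import bot
print(bot.close_job())"
```

```text
the job is handed in; nothing more can be done
None
```

The job is handed in, with no verdict returned: all three amber jars were weighed on the level pan with the lens over the pointer tip for about 2 s, then stood in the orange tray, and the lens was parked about 1 mm from the dot.

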